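Nest the angle coupons from the drying rail on the storage carrier

TASK

The angle coupons are dry: fold the carrier's bail fully aside, pull each coupon up off the drying rail against its sprung catches, and nest them, together with any coupons standing on the bench, one over the other astride the carrier's saddle between its guide pins, in any order, every one fully home, legs and ends in line. When all are nested, swing the bail up again over the stack to its stop, and leave the other things on the bench where they are.

Things in the scene. Friction and masses are not known exactly. Their poses are not given: they have to be found in the camera images.
- coupon_1: aluminium angle-section test coupon, 62 mm long, legs 50 wide, 8 thick, square to each other; 0.12 kg. Origin: mid length, between the leg edges on its underside. x along the corner edge (both ways equal), z up through the corner: outer corner at z = 41, inner at 29.7, legs slope down 45 deg to y = +-35 mm. Starts astride a saddle of the drying rail; None if absent in this run
- coupon_2: coupon just like coupon_1, on another saddle of the rail; None if absent. Any coupon can be gripped from above end to end, across its 62 mm, at the corner edge: between x = +-31 mm, there the end faces are solid for about 11 mm below the outer corner edge
- coupon_3: coupon just like coupon_1, on another saddle of the rail; None if absent in this run
- coupon_4: coupon just like coupon_1, standing on the bench on its leg edges like a tent; None if absent in this run
- coupon_5: coupon just like coupon_1, standing on the bench on its leg edges like a tent; None if absent in this run
- rail: drying rail, fixed: 370 x 110 mm steel drip tray, an aluminium bar along it, on the bar three white saddles (46 mm long tent-shaped ridges along x) at x = -120, 0, +120 mm; some may be empty. Origin: centre of the underside, on the bench; x along the bar, z up. Saddle ridges at z = 95 mm: a seated coupon's origin is at z = 65.3, its outer corner at 106 mm, its x along the bar
- rail_mid (a point): ridge of the rail's middle saddle. Beside each saddle two bent steel strips, 16 mm wide, 33 to 44 mm either side of the ridge line and reaching 5 mm below the ridge, are sprung catches that grip over the coupon's leg edges: pulled straight up with about 8 to 12 N the coupon spreads them, and after 10 mm of lift it is free
- carrier: storage carrier, fixed: white base 190 (x) x 110 (y) x 10 mm, in its middle one white tent-shaped saddle, 46 mm long along x, sides sloping at 45 degrees, and four upright round-nosed 6 mm guide pins, 95 mm tall, at x = +-37.2, y = +-25 mm, between which the coupons stack end to end with 3 mm play at each end. Origin: centre of the underside, on the bench; x along the ridge, z up
- saddle (a point): middle of the carrier's saddle ridge, 50 mm above the bench. The first coupon seated has its origin straight below it, 20.3 mm above the bench (outer corner at 61 mm), its x along the ridge; each further one nested over it lies 11.3 mm higher; up to 5 fit under the bail. Coupons are smooth and slide down the slopes home when let go slightly high
- bail (a joint): hinge of the carrier's bail (7 mm steel hoop, arms at carrier x = +-80 mm, crossbar 108 mm from the axis). Axis: line y = 0, z = 18 mm, along carrier x. 0: upright over the saddle at its stop, barring the way onto it; grows as it swings to carrier +y; 1.05: fully aside at its stop. Crossbar at carrier y = 108 sin q, z = 18 + 108 cos q mm. Stays where left; about 1 N at the crossbar moves it
- bail_grip (a point): middle of the bail's crossbar (along carrier x), centre line of its black sleeve, 90 mm long, 12 mm thick; can be pinched from above, and it turns between the finger pads as the bail swings. With the bail aside it is 94 mm from the ridge line in y, and stacked coupons reach to 35 mm, so open the fingers only about 45 mm to take it there
- wash_bottle: bystander: white bottle with a green cap, 66 mm across, 165 mm tall, origin at the centre of its underside
- timer: bystander: white bench timer lying flat, 64 x 66 x 19 mm, origin at the centre of its underside
- tape: bystander: blue roll of tape lying flat, 52 mm across, 19 mm tall, origin at the centre of its underside
- falcon: bystander: standing plastic tube with an orange cap, 36 mm across, 118 mm tall, origin at the centre of its underside

How it is judged:
On the way, in this order (a step that is already met when the one before it is completed fails the run):
1. the carrier's bail is folded aside (value of joint bail above 0.85 rad), for 0.2 s.
2. every coupon is nested astride the carrier's saddle (x of coupon_1 in the frame of carrier between -0.006 and 0.006 m and y of coupon_1 in the frame of carrier between -0.004 and 0.004 m and (z of coupon_1 in the frame of carrier between 0.0173 and 0.0233 m or z of coupon_1 in the frame of carrier between 0.0286 and 0.0346 m or z of coupon_1 in the frame of carrier between 0.0399 and 0.0459 m or z of coupon_1 in the frame of carrier between 0.0512 and 0.0572 m or z of coupon_1 in the frame of carrier between 0.0625 and 0.0685 m) and angle between each of coupon_1, coupon_2, coupon_3, coupon_4, coupon_5's own z axis and vertical below 0.08 rad and angle between the x axis of each of coupon_1, coupon_2, coupon_3, coupon_4, coupon_5 and the x axis of carrier, either way round below 0.09 rad and x of coupon_2 in the frame of carrier between -0.006 and 0.006 m and y of coupon_2 in the frame of carrier between -0.004 and 0.004 m and (z of coupon_2 in the frame of carrier between 0.0173 and 0.0233 m or z of coupon_2 in the frame of carrier between 0.0286 and 0.0346 m or z of coupon_2 in the frame of carrier between 0.0399 and 0.0459 m or z of coupon_2 in the frame of carrier between 0.0512 and 0.0572 m or z of coupon_2 in the frame of carrier between 0.0625 and 0.0685 m) and x of coupon_3 in the frame of carrier between -0.006 and 0.006 m and y of coupon_3 in the frame of carrier between -0.004 and 0.004 m and (z of coupon_3 in the frame of carrier between 0.0173 and 0.0233 m or z of coupon_3 in the frame of carrier between 0.0286 and 0.0346 m or z of coupon_3 in the frame of carrier between 0.0399 and 0.0459 m or z of coupon_3 in the frame of carrier between 0.0512 and 0.0572 m or z of coupon_3 in the frame of carrier between 0.0625 and 0.0685 m) and x of coupon_4 in the frame of carrier between -0.006 and 0.006 m and y of coupon_4 in the frame of carrier between -0.004 and 0.004 m and (z of coupon_4 in the frame of carrier between 0.0173 and 0.0233 m or z of coupon_4 in the frame of carrier between 0.0286 and 0.0346 m or z of coupon_4 in the frame of carrier between 0.0399 and 0.0459 m or z of coupon_4 in the frame of carrier between 0.0512 and 0.0572 m or z of coupon_4 in the frame of carrier between 0.0625 and 0.0685 m) and x of coupon_5 in the frame of carrier between -0.006 and 0.006 m and y of coupon_5 in the frame of carrier between -0.004 and 0.004 m and (z of coupon_5 in the frame of carrier between 0.0173 and 0.0233 m or z of coupon_5 in the frame of carrier between 0.0286 and 0.0346 m or z of coupon_5 in the frame of carrier between 0.0399 and 0.0459 m or z of coupon_5 in the frame of carrier between 0.0512 and 0.0572 m or z of coupon_5 in the frame of carrier between 0.0625 and 0.0685 m)), for 0.3 s.
3. the bail stands over the stack again (value of joint bail below 0.12 rad), for 0.2 s.
At the end, for the whole second after the job is handed in: every coupon present rests nested on the carrier's saddle: within 6 mm of its middle along the ridge, 4 mm sideways, 3 mm of its fully seated height in the stack, tilted less than 0.08 rad, corner edge within 0.09 rad of the ridge; all at rest; the bail is back up within 0.12 rad of its stop (all of step 2 and linear speed of each of coupon_1, coupon_2, coupon_3, coupon_4, coupon_5 below 0.02 m/s and value of joint bail below 0.12 rad); the robot touches nothing.
It fails at once if the wash bottle was moved more than 3 cm (distance of wash_bottle from where it was at the start of the episode above 0.03 m).
It fails at once if the timer was moved more than 3 cm (distance of timer from where it was at the start of the episode above 0.03 m).
It fails at once if the roll of tape was moved more than 3 cm (distance of tape from where it was at the start of the episode above 0.03 m).
It fails at once if the standing tube was moved more than 3 cm (distance of falcon from where it was at the start of the episode above 0.03 m).
Of coupon_1, coupon_2, coupon_3, coupon_4, coupon_5 only 4 to 5 are there at a start; the rules pass over those that are not, and their reading is None.
At some moment in a run one of coupon_4, coupon_5 may be knocked a few centimetres aside while the robot is not near it.
It also fails if it takes over 200 s, if anything falls off the work surface, if the arm or the gripper's body presses on something with over 40 N, if the wrist force passes 120 N, or if a joint passes its speed limit or range.

ROBOT

A 6-joint arm with a two-finger parallel gripper is mounted at the origin on a cart in front of the work surface, level with it; the furniture and walls round the work are solid. World frame = base frame: x ahead of the robot, y to its left, z up, the work surface at z = 0. Lengths are in m, angles in rad, forces in N, time in s.
With the tool pointing down it reaches from about 0.375 to 0.925 m from the base axis. Payload 5.7 kg.
Tool frame: the origin (TCP) lies at the centre of the arm's flange, where the gripper is bolted on; the fingertips stand 182 mm ahead of it and the grasp point (between the pads) lies 163 mm ahead of it; z points along the fingers, y is the line along which they close (so a half turn about z gives the same grasp; the last joint's range is limited). The gripper opens to 88 mm and grips with 3 to 60 N. Pads are 20 mm wide; open, the fingers measure 115 mm over their backs; the gripper's body (75 mm by 178 mm) begins 61 mm behind the grasp point.
Start: joints at [-1.384, 0.359, 1.51, -0, 1.272, -0.115], TCP at [0.178, -0.573, 0.405] pointing down, gripper open.
Joint ranges: [-2.97, 2.97], [-1.01, 2.36], [0.21, 2.38], [-0.96, 4.11], [0.2, 2.71], [-2.98, 2.98]. Speed limits (rad/s): [2.39, 2.39, 3.14, 3.14, 3.14, 3.14].

INTERFACE

Orientations are given as a unit quaternion [w, x, y, z].
In Python, from rig import arm gives the robot as it stands. Calls block until the motion is done:
- arm.move_ptp(position, orientation): joint-space move of the TCP to a pose.
- arm.move_l(position, ori=None, max_speed=0.15): straight line of the TCP; ori=None keeps the orientation; max_speed is the mean speed in m/s.
- arm.goto_joints(angles): joint-space move.
- arm.gripper_to(opening, force=None): finger opening in m; force is the grip in N (None keeps the last); returns when the fingers have stopped.
- arm.dwell(seconds).
- arm.ik(position, orientation): joint angles nearest the present ones, or None.
- arm.observe(): the state.
- arm.camera(name): name is "scene" or "top" or "wrist"; returns a dict with "color" (420x560x3 uint8, blue, green, red), "depth" (420x560 float32, m along the optical axis (not along the pixel's ray), 0 where there is no reading), "intrinsics" (3x3 intrinsics, pixels), "position" and "orientation" of the camera in the world. Camera axes: x right, y up, looking along -z (the intrinsics and any distortion apply to the point x, -y, -z); pixel columns grow to the right and rows downward; lengths in m; the calibration is good to about 2 mm. The wrist camera is an equidistant fisheye: a pixel r from the principal point sees the ray r / f radians off the axis. A picture is of the moment at which its call begins.
A pose or a line that the arm cannot do raises arm.MotionError and nothing moves.
- arm.sign_off(): hands the job in; it is judged then, once.
The state is a dict: "clock": time; "qpos": joint angles; "qd": joint speeds; "effort": joint torques, N m; "tcp_pos": TCP position; "tool_rot": TCP orientation; "wrist_force": force on the tool from outside, world axes, zero at the start; "wrist_torque": the same for the moment, N m; "gripper_width": finger opening in m; "grasp_force": force on a finger pad.
Only numpy, scipy, OpenCV 4.12 (cv2) and the standard library are available. Lean on these libraries where they do the work, as an engineer would, in place of code of your own. Each camera call takes 0.05 s, during which the arm holds its last target. There are 200 camera calls.

## Working session

There is one attempt and no reset: what is moved stays moved. The work goes in short steps, each a Python script; the robot and the scene stay as the last script left them, time stands still between calls to the robot, and variables do not carry over. Pictures are saved under pics/ and viewed, at most 14 in all, crops included, and the job is handed in when it is done.

```bash
ls; mkdir -p pics
cat > h.py <<'E'
import numpy as np, cv2
from scipy.spatial.transform import Rotation as R
from rig import arm
def rot(o): return R.from_quat([o[1],o[2],o[3],o[0]])
def cloud(c):
    """world points HxWx3 of a pinhole camera's depth (nan if none)"""
    K=np.array(c["intrinsics"]); d=c["depth"].astype(float).copy(); d[d==0]=np.nan
    v,u=np.mgrid[:d.shape[0],:d.shape[1]]
    p=np.stack([(u-K[0,2])/K[0,0]*d,-(v-K[1,2])/K[1,1]*d,-d],-1)
    return rot(c["orientation"]).apply(p.reshape(-1,3)).reshape(p.shape)+np.array(c["position"])
E
python3 - <<'E'
from h import *
for n in("scene","top"):
    c=arm.camera(n); cv2.imwrite(f"pics/{n}0.png",c["color"]); np.savez(f"{n}0.npz",**c)
    print(n,c["position"],c["orientation"],np.array(c["intrinsics"]).tolist(),[k for k in c])
s=arm.observe(); print(s["tcp_pos"],s["tool_rot"],s["wrist_force"],s["gripper_width"])
E
```

```text
pics
rig.py
scene [-0.11165854  0.71951008  0.94929864] [-0.32459608 -0.15350531  0.39463517  0.84577573] [[461.1933965957556, 0.0, 273.98712890309673], [0.0, 461.1933965957556, 207.53145497752385], [0.0, 0.0, 1.0]] ['color', 'depth', 'intrinsics', 'position', 'orientation']
top [ 0.49011954 -0.01276908  1.16698015] [ 0.71057537  0.00744266 -0.01875861 -0.70333161] [[380.8954798025942, 0.0, 277.9547328398249], [0.0, 380.8954798025942, 212.74252379152688], [0.0, 0.0, 1.0]] ['color', 'depth', 'intrinsics', 'position', 'orientation']
[ 0.17828892 -0.57256816  0.40390293] [-8.08583119e-04  9.88634542e-01  1.50336576e-01 -4.33846639e-05] [-1.22595528 -0.23162506  0.92264953] 0.08786920655474686
```

View pics/scene0.png

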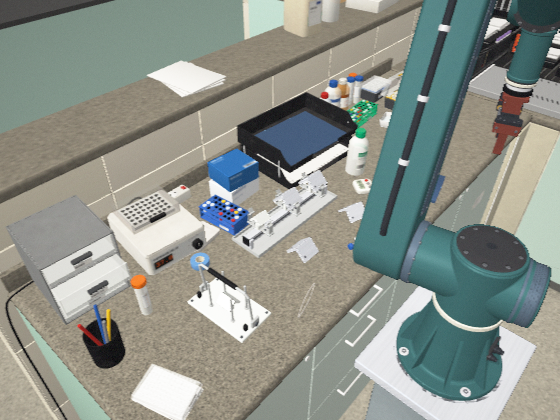

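View pics/top0.png

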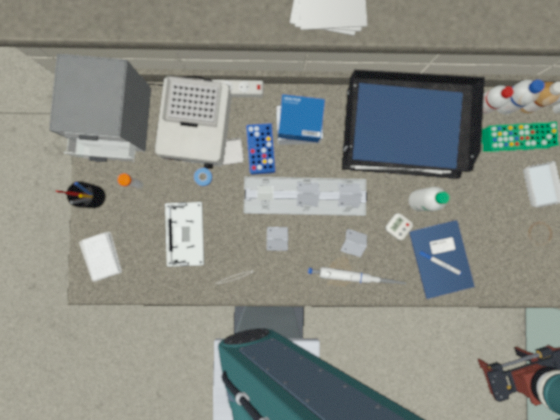

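The scene shows the rail (230–335, 175–250), two bench coupons near (303,248) and (353,210), and the carrier at (228,303). In the top view the carrier is at (184,234), the rail at (305,195), the bench coupons at (277,238) and (354,242), and the rail's left saddle at (262,195) looks empty.

Run:
```python
from h import *
c=dict(np.load("top0.npz")); P=cloud(c); np.save("P.npy",P)
for n,(u,v) in dict(carr=(184,234),railL=(262,195),railM=(307,195),railR=(350,195),c4=(277,238),c5=(354,242),bench=(230,250),tape=(203,168),falcon=(124,180),tape2=(203,177),timer=(400,226),bot=(430,198)).items():
    print(n,P[v,u].round(4))
z=P[...,2]
im=c["color"]
a=cv2.resize(im[195:275,155:225],None,fx=5.7,fy=5.7,interpolation=cv2.INTER_CUBIC)
zz=np.nan_to_num(np.clip(z/0.15,0,1)*255).astype(np.uint8)
zc=cv2.applyColorMap(zz,cv2.COLORMAP_JET)
b=cv2.resize(zc[195:275,155:225],None,fx=5.7,fy=5.7,interpolation=cv2.INTER_NEAREST)
cv2.imwrite("pics/carr.png",np.hstack([a,b]))
a=cv2.resize(im[170:262,238:372],None,fx=5.9,fy=3.2*5.9/3.2,interpolation=cv2.INTER_CUBIC)
cv2.imwrite("pics/rail.png",a)
```

```text
carr [0.4665 0.2445 0.0435]
railL [0.5799 0.0159 0.0903]
railM [ 0.5805 -0.1108  0.1006]
railR [ 0.5819 -0.232   0.1006]
c4 [ 0.4574 -0.0285  0.0422]
c5 [ 0.4479 -0.2555  0.0457]
bench [0.4184 0.1136 0.0022]
tape [0.6646 0.1956 0.0256]
falcon [0.6145 0.394  0.1193]
tape2 [0.6403 0.1992 0.0034]
timer [ 0.4965 -0.4013  0.018 ]
bot [ 0.5733 -0.4449  0.1335]
```

View pics/carr.png

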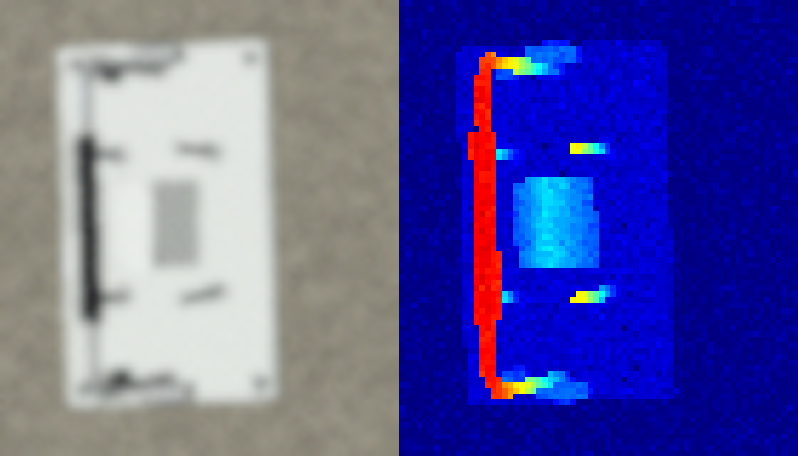

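View pics/rail.png

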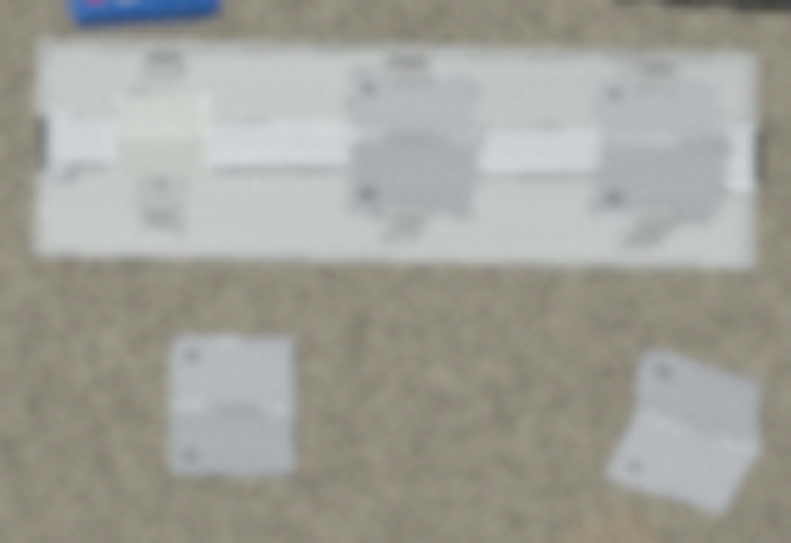

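Carrier crop: the bail stands up, its black sleeve at about (90,230) in the crop, with the saddle at (175,222). Rail crop: coupons sit on the middle (415,140) and right (665,145) saddles, the left one (165,140) is empty, and there are bench coupons at (232,405) and (685,430). That makes four coupons. Next I'll fit them numerically and add wrist views.

```bash
cat >> h.py <<'E'
def wcloud(c):
    """world points of the equidistant fisheye wrist camera (depth along axis)"""
    K=np.array(c["intrinsics"]); d=c["depth"].astype(float).copy(); d[d==0]=np.nan
    v,u=np.mgrid[:d.shape[0],:d.shape[1]]
    x=(u-K[0,2])/K[0,0]; y=(v-K[1,2])/K[1,1]; r=np.hypot(x,y)+1e-9
    t=np.tan(np.minimum(r,1.45))/r
    p=np.stack([x*t*d,-y*t*d,-d],-1)
    return rot(c["orientation"]).apply(p.reshape(-1,3)).reshape(p.shape)+np.array(c["position"])
def quat(yaw):
    """tool pointing down, closing line (tool y) at angle yaw (mod pi) in the world xy plane"""
    # tool y=(cos,sin,0), z=(0,0,-1), x=y×z
    y=np.array([np.cos(yaw),np.sin(yaw),0]); z=np.array([0,0,-1.]); x=np.cross(y,z)
    q=R.from_matrix(np.stack([x,y,z],1)).as_quat(); return [q[3],q[0],q[1],q[2]]
def pose(p,yaw,flip=None):
    """TCP pose for grasp point p; picks half turn with smaller |j6|"""
    pos=[p[0],p[1],p[2]+.163]; best=None
    for a in (yaw,yaw+np.pi):
        j=arm.ik(pos,quat(a))
        if j is not None and (best is None or abs(j[5])<abs(best[2][5])): best=(pos,quat(a),j)
    return best
E
python3 - <<'E'
from h import *
P=np.load("P.npy"); z=P[...,2]
def rect(m,name):
    q=P[m][:,:2].astype(np.float32); r=cv2.minAreaRect(q); print(name,len(q),np.round(r[0],4),np.round(r[1],4),round(r[2],2),"meanz",P[m][:,2].mean().round(4))
V,U=np.mgrid[:420,:560]
def box(u0,u1,v0,v1): return (U>=u0)&(U<u1)&(V>=v0)&(V<v1)
rect(box(158,212,198,272)&(z>.007)&(z<.02),"base")
B=box(158,212,198,272)&(z>.11); rect(B,"crossbar")
q=P[B]; k=(q[:,0]>.42)&(q[:,0]<.51); print("sleeve mid",np.median(q[k],0),"xr",q[:,0].min(),q[:,0].max())
S=box(176,192,225,244)&(z>.03)&(z<.07); rect(S,"saddle")
rect(box(235,375,170,222)&(z>.003)&(z<.03),"tray")
for n,b in dict(rM=(295,322,180,212),rR=(336,366,180,212)).items(): rect(box(*b)&(z>.07),n)
for n,b in dict(c4=(262,292,222,256),c5=(338,372,226,262)).items(): rect(box(*b)&(z>.008),n)
q=[0,0]
for n,u0 in (("carrier",.2445),):
  pass
# move to view over carrier
p,o,j=pose([.40,.1,.35],0)
print(j); arm.move_ptp(p,o)
c=arm.camera("wrist"); np.savez("w1.npz",**c); cv2.imwrite("pics/w1.png",c["color"]); print(c["position"],c["orientation"],c["intrinsics"].tolist())
W=wcloud(c); np.save("W1.npy",W)
E
```

```text
base 1621 [0.4701 0.2535] [0.2023 0.1113] 2.88 meanz 0.0117
crossbar 233 [0.4681 0.264 ] [0.1648 0.0125] 3.7 meanz 0.13
sleeve mid [0.46264969 0.26278778 0.13178075] xr 0.38603729337531906 0.5504429632934232
saddle 211 [0.4678 0.2513] [0.0444 0.0392] 0.34 meanz 0.0419
tray 2457 [ 0.5873 -0.1129] [0.157  0.4276] 0.62 meanz 0.0065
rM 553 [ 0.5847 -0.112 ] [0.062  0.0806] 89.28 meanz 0.0903
rR 568 [ 0.5855 -0.2315] [0.0627 0.0842] 89.67 meanz 0.0902
c4 456 [ 0.4638 -0.0196] [0.0817 0.073 ] 0.33 meanz 0.0257
c5 467 [ 0.4457 -0.2604] [0.0626 0.0697] 73.35 meanz 0.0257
[ 7.70839412e-02 -1.60328667e-02  1.71133412e+00 -4.44089210e-16
  1.44629140e+00  7.70839412e-02]
[0.40124691 0.18311168 0.49209344] [ 9.87835161e-01 -1.55501888e-01  8.28525633e-04 -4.12468825e-04] [[325.19226210127806, 0.0, 279.18935050194386], [0.0, 325.19226210127806, 206.47844418477223], [0.0, 0.0, 1.0]]
```

View pics/w1.png

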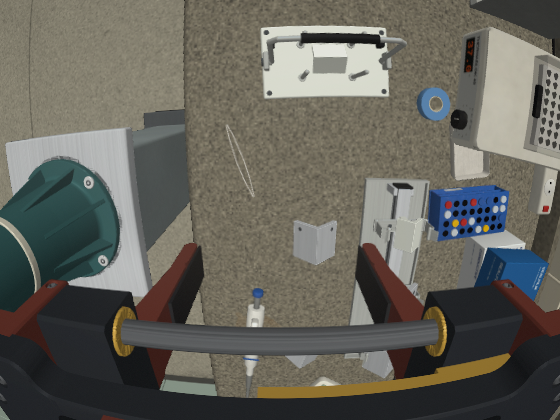

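The wrist view shows the carrier at (325,62), with its bail crossbar leaning slightly to the far side at (342,38). Coupon_4 is at (315,240) and the empty rail saddle at (400,235). Now closer two-place measurements.

```bash
cat >> h.py <<'E'
from scipy.optimize import least_squares
def fit_tent(W,c,yaw,ztop,half=.031,leg=.030,zlo=None):
    """fit tent (45 deg slopes, ridge at yaw) near c; returns centre xy, yaw, ridge height, length, rms"""
    Q=W.reshape(-1,3); Q=Q[np.isfinite(Q).all(1)]; c=np.array(c[:2],float)
    zt=ztop
    for it in range(6):
        a=np.array([np.cos(yaw),np.sin(yaw)]); n=np.array([-a[1],a[0]])
        s=(Q[:,:2]-c)@a; t=(Q[:,:2]-c)@n
        tol=.012 if it<2 else .005
        m=(abs(s)<half+.012)&(abs(t)<leg)&(abs(Q[:,2]-(zt-abs(t)))<tol)
        T=Q[m]
        s=s[m]
        lo,hi=np.percentile(s,[1,99]); 
        c=c+a*(lo+hi)/2
        def f(p):
            n=np.array([-np.sin(p[1]),np.cos(p[1])]); t=(T[:,:2]-c)@n-p[0]
            return (T[:,2]-(p[2]-abs(t)))*1e3
        r=least_squares(f,[0,yaw,zt],x_scale=[.001,.01,.001],loss="soft_l1")
        c=c+r.x[0]*np.array([-np.sin(r.x[1]),np.cos(r.x[1])]); yaw=r.x[1]; zt=r.x[2]
    return dict(c=c.round(4),yaw=round(yaw,4),top=round(zt,4),L=round(hi-lo,4),n=len(T),rms=round(float(np.sqrt(np.mean(f(r.x*[0,1,1])**2))),2))
def look(p,yaw=0):
    q=pose(p,yaw); arm.move_ptp(q[0],q[1]); c=arm.camera("wrist"); return c,wcloud(c)
E
python3 - <<'E'
from h import *
P=np.load("P.npy")
print("top sad",fit_tent(P,(.4678,.2513),.05,.05,half=.023,leg=.02))
for n,g in dict(rM=(.5847,-.112,np.pi/2,.106),rR=(.5855,-.2315,np.pi/2,.106),c4=(.4638,-.02,np.pi/2,.041),c5=(.4457,-.26,np.deg2rad(73.4),.041)).items():
    print("top",n,fit_tent(P,g[:2],g[2],g[3]))
i=0
def base(W):
    Q=W.reshape(-1,3);Q=Q[np.isfinite(Q).all(1)]
    B=Q[(abs(Q[:,0]-.468)<.13)&(abs(Q[:,1]-.2515)<.09)]
    m=(B[:,2]>.006)&(B[:,2]<.016); print(" base",cv2.minAreaRect(B[m][:,:2].astype(np.float32)),B[m][:,2].mean(), "bench",np.median(B[B[:,2]<.005][:,2]))
    k=B[B[:,2]>.115]; l=np.polyfit(k[:,0],k[:,1],1); print(" bar n",len(k),"y at .467",np.polyval(l,.467),"slope",l[0],"x",np.percentile(k[:,0],[1,99]),"ztop",np.percentile(k[:,2],[50,95]))
base(P)
for p in ((.43,.14,.25),(.50,.17,.25)):
    c,W=look(p); np.savez(f"wc{i}.npz",**c)
    print(i,fit_tent(W,(.4678,.2513),.05,.05,half=.023,leg=.02)); base(W)
    cv2.imwrite(f"pics/wc{i}.png",c["color"]); i+=1
E
```

```text
top sad {'c': array([0.4675, 0.2534]), 'yaw': np.float64(0.0521), 'top': np.float64(0.0516), 'L': np.float64(0.0451), 'n': 202, 'rms': 1.98}
top rM {'c': array([ 0.5871, -0.1121]), 'yaw': np.float64(1.5518), 'top': np.float64(0.1073), 'L': np.float64(0.0602), 'n': 448, 'rms': 1.91}
top rR {'c': array([ 0.586 , -0.2311]), 'yaw': np.float64(1.5634), 'top': np.float64(0.1075), 'L': np.float64(0.0612), 'n': 451, 'rms': 1.89}
top c4 {'c': array([ 0.456, -0.026]), 'yaw': np.float64(1.5666), 'top': np.float64(0.0423), 'L': np.float64(0.0597), 'n': 398, 'rms': 2.0}
top c5 {'c': array([ 0.4461, -0.2601]), 'yaw': np.float64(1.2826), 'top': np.float64(0.0422), 'L': np.float64(0.0609), 'n': 401, 'rms': 1.98}
 base ((0.4678831696510315, 0.2508758306503296), (0.2574039399623871, 0.17608709633350372), 0.5408806800842285) 0.01127040410809008 bench 0.001401769198921432
 bar n 230 y at .467 0.26322876335382683 slope 0.0478341504995749 x [0.3871939 0.5470451] ztop [0.13081743 0.13465707]
0 {'c': array([0.4696, 0.2515]), 'yaw': np.float64(0.0512), 'top': np.float64(0.0491), 'L': np.float64(0.0447), 'n': 1358, 'rms': 0.87}
 base ((0.46932169795036316, 0.25130409002304077), (0.1901952177286148, 0.11062560230493546), 2.7629687786102295) 0.009124589602555164 bench -0.0008627384400501925
 bar n 35763 y at .467 0.17506018796063905 slope 0.07530081239434251 x [0.35273939 0.51288305] ztop [0.33213858 0.35260605]
1 {'c': array([0.4698, 0.2515]), 'yaw': np.float64(0.0472), 'top': np.float64(0.0492), 'L': np.float64(0.0448), 'n': 1003, 'rms': 0.82}
 base ((0.4694715440273285, 0.25143522024154663), (0.19091196358203888, 0.11083956807851791), 2.7788822650909424) 0.009243443897515706 bench -0.0007889786937736454
 bar n 61888 y at .467 0.1947364211234381 slope -0.027108626683907896 x [0.42174614 0.58077871] ztop [0.33580247 0.35499379]
```

View pics/wc0.png

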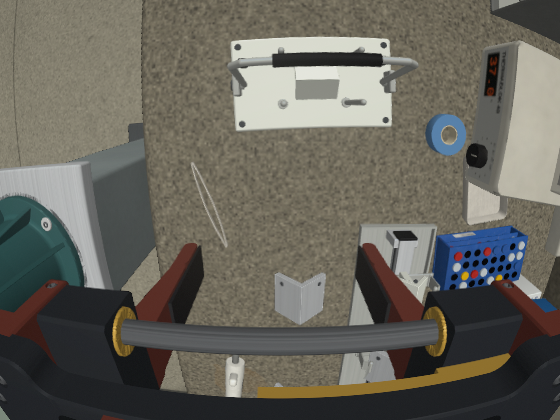

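Wrist view: carrier base at (312,85), black sleeve at (327,60), saddle at (316,85). The two places agree to 0.2 mm. Next I measure the bar and check the wrist camera's mounting offset by viewing with the tool turned ±90°.

```bash
cat >> h.py <<'E'
def bar(W,c=(.4696,.2514),yaw=.0485):
    """bail crossbar sleeve in carrier frame: y, and z of its top, from points near it"""
    Q=W.reshape(-1,3);Q=Q[np.isfinite(Q).all(1)]
    a=np.array([np.cos(yaw),np.sin(yaw)]);n=np.array([-a[1],a[0]])
    s=(Q[:,:2]-c)@a;t=(Q[:,:2]-c)@n
    m=(abs(s)<.04)&(abs(t)<.13)&(Q[:,2]>.06)&(Q[:,2]<.16)&(np.hypot(t,Q[:,2]-.018)>.095)
    return m.sum(),np.percentile(t[m],[3,50,97]).round(4),np.percentile(Q[m][:,2],[5,50,95]).round(4)
E
python3 - <<'E'
from h import *
print(bar(np.load("P.npy")))
for i in (0,1): print(bar(wcloud(dict(np.load(f"wc{i}.npz")))))
for y,p in ((np.pi/2,(.55,.24,.27)),(-np.pi/2,(.40,.26,.27))):
    a=[p[0],p[1],p[2]+.163]
    j=arm.ik(a,quat(y)); print(j)
    if j is None: continue
    arm.move_ptp(a,quat(y)); c=arm.camera("wrist"); W=wcloud(c); print(c["position"])
    print(y,fit_tent(W,(.4678,.2513),.05,.05,half=.023,leg=.02),bar(W))
E
```

```text
(np.int64(134), array([0.0069, 0.0114, 0.0175]), array([0.127 , 0.1318, 0.135 ]))
(np.int64(1360), array([0.0054, 0.0102, 0.0162]), array([0.1263, 0.1295, 0.1312]))
(np.int64(1386), array([0.0054, 0.0108, 0.0165]), array([0.126 , 0.1295, 0.1312]))
[ 2.96385074e-01  3.35424712e-01  1.47321262e+00 -4.44089210e-16
  1.33295532e+00 -1.27441125e+00]
[0.4654985  0.23848486 0.41245518]
1.5707963267948966 {'c': array([0.4693, 0.2515]), 'yaw': np.float64(0.047), 'top': np.float64(0.049), 'L': np.float64(0.0452), 'n': 1065, 'rms': 0.86} (np.int64(1224), array([0.0053, 0.0105, 0.0163]), array([0.1263, 0.1295, 0.1313]))
[ 4.31446485e-01  1.52396239e-01  1.72588875e+00 -4.44089210e-16
  1.26330767e+00  2.00224281e+00]
[0.485745   0.25879361 0.41224598]
-1.5707963267948966 {'c': array([0.4696, 0.2513]), 'yaw': np.float64(0.0474), 'top': np.float64(0.0488), 'L': np.float64(0.0449), 'n': 825, 'rms': 0.81} (np.int64(1261), array([0.0052, 0.0108, 0.0165]), array([0.1262, 0.1295, 0.1312]))
```

Wrist fits agree to 0.3 mm over all tool turns, reading about 1 mm low. The bail leans about 0.10 rad towards world +y, so carrier +y points that way. Fold it now.

```bash
cat >> h.py <<'E'
C=np.array([.4695,.2514]); CY=.0478
CA=np.array([np.cos(CY),np.sin(CY)]); CN=np.array([-CA[1],CA[0]])
def barpt(q):
    xy=C+CN*.108*np.sin(q); return [xy[0],xy[1],.018+.108*np.cos(q)]
def up(p,d): return [p[0],p[1],p[2]+d]
def tcp(g): return [g[0],g[1],g[2]+.163]
def st(t=""):
    s=arm.observe(); print(t,"t%.1f"%s["clock"],"w%.4f"%s["gripper_width"],"gf%.1f"%s["grasp_force"],"F",np.round(s["wrist_force"],1),"g",np.round(np.array(s["tcp_pos"])-[0,0,.163],4))
E
python3 - <<'E'
from h import *
st(); q0=.1; b=barpt(q0)
p,o,j=pose(up(b,.1),CY+np.pi/2); print(j)
arm.gripper_to(.045,10); arm.move_ptp(p,o); arm.move_l(tcp(b),max_speed=.1); arm.gripper_to(0,10); st("grip")
for q in np.linspace(.1,1.04,9)[1:]:
    arm.move_l(tcp(barpt(q)),max_speed=.12); 
    if abs(np.array(arm.observe()["wrist_force"])).max()>15: st("high"); 
st("aside")
arm.gripper_to(.045); arm.move_l(up(tcp(barpt(1.04)),.16),max_speed=.2); st("free")
c,W=look((.47,.15,.27)); print(bar(W),fit_tent(W,C,CY,.05,half=.023,leg=.02))
E
```

```text
t7.9 w0.0879 gf0.0 F [-0.1  0.5 -1.3] g [0.4001 0.26   0.27  ]
[ 3.81147972e-01  2.85101614e-01  1.66597181e+00 -4.44089210e-16
  1.19051923e+00 -1.23744835e+00]
grip t13.2 w0.0114 gf10.0 F [-0.8  0.5  1.6] g [0.469  0.2622 0.1256]
aside t15.3 w0.0115 gf10.0 F [ 2.4  1.  -1.5] g [0.4652 0.3446 0.0724]
free t16.9 w0.0450 gf0.0 F [-0.1  0.9 -0.4] g [0.4646 0.3442 0.2316]
(np.int64(727), array([0.0859, 0.0893, 0.0952]), array([0.0745, 0.0789, 0.0807])) {'c': array([0.4699, 0.2515]), 'yaw': np.float64(0.0495), 'top': np.float64(0.0491), 'L': np.float64(0.0452), 'n': 1387, 'rms': 0.86}
```

The bail is aside at about 1.02 rad. Now a pick-and-place routine that measures each coupon from two wrist places just before gripping. First, the middle rail coupon.

```bash
cat >> h.py <<'E'
ZH=.30
def measure(c,yaw,ztop):
    r=[]
    for dx in (-.04,.04):
        _,W=look((c[0]+dx,c[1]-.1,ztop+.2)); f=fit_tent(W,c,yaw,ztop); r.append(f); print(f)
        Q=W.reshape(-1,3)
    assert np.hypot(*(r[0]["c"]-r[1]["c"]))<.003 and abs(r[0]["top"]-r[1]["top"])<.003
    assert all(abs(f["top"]-ztop)<.004 and abs(f["L"]-.061)<.004 for f in r)
    return (r[0]["c"]+r[1]["c"])/2,(r[0]["yaw"]+r[1]["yaw"])/2,(r[0]["top"]+r[1]["top"])/2+.001
def pick(c,yaw,top,rail):
    g=[c[0],c[1],top-.006]
    p,o,j=pose(up(g,.1),yaw); print("j",j.round(2))
    arm.gripper_to(.085,45); arm.move_ptp(p,o); arm.move_l(tcp(up(g,.02)),max_speed=.2); arm.move_l(tcp(g),max_speed=.06); st("at")
    arm.gripper_to(0,45); st("grip")
    assert .058<arm.observe()["gripper_width"]<.066
    arm.move_l(tcp(up(g,.03)),max_speed=.04 if rail else .1); st("lift")
    arm.move_l(tcp([g[0],g[1],ZH]),max_speed=.25); st("up")
    assert .058<arm.observe()["gripper_width"]<.066
def place(n):
    g=[C[0],C[1],.0613+.0113*n-.006]
    p,o,j=pose([g[0],g[1],ZH],CY); print("j",j.round(2))
    arm.move_ptp(p,o); arm.move_l(tcp(up(g,.045)),max_speed=.2)
    arm.dwell(.3); f0=arm.observe()["wrist_force"][2]
    arm.move_l(tcp(up(g,.008)),max_speed=.06)
    for d in (.006,.004,.003,.002,.001):
        arm.move_l(tcp(up(g,d)),max_speed=.03); arm.dwell(.1)
        df=arm.observe()["wrist_force"][2]-f0
        if abs(df)>4: print("contact",d,df); break
    st("down"); arm.gripper_to(.078); arm.move_l(tcp([g[0],g[1],ZH]),max_speed=.2); st("released")
def check(n):
    _,W=look((.47,.15,.29)); top=.0613+.0113*(n-1)
    f=fit_tent(W,C,CY,top-.001); d=f["c"]-C; print("stack",f,"dx %.4f dy %.4f dz %.4f dyaw %.4f"%(d@CA,d@CN,f["top"]+.001-top,f["yaw"]-CY)); return f
E
python3 - <<'E'
from h import *
P=np.load("P.npy"); m=(abs(P[...,1]+.17)<.01)&(abs(P[...,0]-.585)<.012); print("bar top z",np.nanpercentile(P[m][:,2],[50,95]))
m_=measure((.5865,-.1125),1.555,.106); print(m_)
pick(*m_,True); place(0); check(1)
E
```

```text
bar top z [0.04121731 0.04490241]
{'c': array([ 0.5888, -0.1142]), 'yaw': np.float64(1.5619), 'top': np.float64(0.1054), 'L': np.float64(0.0602), 'n': 2915, 'rms': 0.84}
{'c': array([ 0.5888, -0.1143]), 'yaw': np.float64(1.5612), 'top': np.float64(0.1055), 'L': np.float64(0.0603), 'n': 2914, 'rms': 0.83}
(array([ 0.5888 , -0.11425]), np.float64(1.56155), np.float64(0.10644999999999999))
j [-0.31  0.4   1.56 -0.    1.18  1.27]
at t23.4 w0.0852 gf0.0 F [0.  0.5 0.7] g [ 0.5887 -0.1142  0.1002]
grip t23.9 w0.0617 gf45.0 F [ 0.2 -0.4  1.3] g [ 0.5889 -0.1142  0.1007]
lift t24.8 w0.0619 gf45.0 F [ 0.1 -0.4 -0.4] g [ 0.5887 -0.1142  0.1304]
up t25.6 w0.0616 gf45.0 F [-0.  -0.9 -1.1] g [ 0.5883 -0.1141  0.2985]
j [ 0.36  0.21  1.57 -0.    1.36  0.31]
contact 0.001 5.910153129833096
down t31.0 w0.0616 gf45.0 F [0.  5.  4.5] g [0.4698 0.252  0.0568]
released t32.8 w0.0780 gf0.0 F [-0.4  0.4  0.6] g [0.4691 0.2512 0.2989]
stack {'c': array([0.4703, 0.2515]), 'yaw': np.float64(0.0501), 'top': np.float64(0.0605), 'L': np.float64(0.0608), 'n': 2576, 'rms': 0.86} dx 0.0008 dy 0.0001 dz 0.0002 dyaw 0.0023
```

The first coupon is home, within 1 mm. Next is the right rail coupon.

Run:
```python
from h import *
m_=measure((.588,-.2335),1.562,.106); pick(*m_,True); place(1); check(2)
_,W=look((.456,-.13,.25)); print(fit_tent(W,(.458,-.028),1.567,.041))
_,W=look((.45,-.36,.25)); print(fit_tent(W,(.448,-.262),1.283,.041))
```

```text
{'c': array([ 0.5877, -0.2336]), 'yaw': np.float64(1.5596), 'top': np.float64(0.1054), 'L': np.float64(0.0606), 'n': 2921, 'rms': 0.83}
{'c': array([ 0.5877, -0.2335]), 'yaw': np.float64(1.56), 'top': np.float64(0.1056), 'L': np.float64(0.0605), 'n': 2946, 'rms': 0.85}
j [-0.49  0.44  1.48 -0.    1.22  1.09]
at t38.5 w0.0851 gf0.0 F [0.1 0.2 0.4] g [ 0.5876 -0.2335  0.1003]
grip t39.0 w0.0615 gf45.0 F [-0.6 -0.1  1.8] g [ 0.5878 -0.2336  0.1008]
lift t39.9 w0.0613 gf45.0 F [ 1.   0.1 -1.4] g [ 0.5876 -0.2335  0.1304]
up t40.8 w0.0618 gf45.0 F [ 0.3  0.7 -1.6] g [ 0.5872 -0.2333  0.2985]
j [ 0.36  0.21  1.57 -0.    1.36  0.31]
contact 0.004 6.885876424418076
down t45.4 w0.0620 gf45.0 F [-1.5 -1.3  5.3] g [0.4693 0.2514 0.071 ]
released t47.2 w0.0780 gf0.0 F [-0.1  0.  -0. ] g [0.4691 0.2512 0.2989]
stack {'c': array([0.4695, 0.2514]), 'yaw': np.float64(0.0481), 'top': np.float64(0.0718), 'L': np.float64(0.0611), 'n': 2740, 'rms': 0.84} dx 0.0000 dy 0.0000 dz 0.0002 dyaw 0.0003
{'c': array([ 0.4579, -0.0288]), 'yaw': np.float64(1.5575), 'top': np.float64(0.0401), 'L': np.float64(0.0604), 'n': 2801, 'rms': 0.83}
{'c': array([ 0.4476, -0.2629]), 'yaw': np.float64(1.2792), 'top': np.float64(0.0401), 'L': np.float64(0.0607), 'n': 2822, 'rms': 0.84}
```

Both rail coupons are nested and the bench coupons haven't moved. Next are the two bench coupons.

Run:
```python
from h import *
m_=measure((.4579,-.0288),1.5575,.041); pick(*m_,False); place(2); f=check(3)
assert abs(f["top"]-.0829)<.003
m_=measure((.4476,-.2629),1.2792,.041); pick(*m_,False); place(3); check(4)
```

```text
{'c': array([ 0.4579, -0.029 ]), 'yaw': np.float64(1.5579), 'top': np.float64(0.0401), 'L': np.float64(0.0608), 'n': 2928, 'rms': 0.81}
{'c': array([ 0.4579, -0.0291]), 'yaw': np.float64(1.5592), 'top': np.float64(0.0401), 'L': np.float64(0.0603), 'n': 2887, 'rms': 0.84}
j [-0.21  0.3   1.93 -0.    0.91  1.37]
at t54.2 w0.0853 gf0.0 F [-0.3 -0.3 -0.8] g [ 0.4577 -0.029   0.0349]
grip t54.7 w0.0613 gf45.0 F [-0.4  0.7  1.1] g [ 0.458  -0.0291  0.0352]
lift t55.2 w0.0620 gf45.0 F [-0.4  0.1 -1.5] g [ 0.458  -0.0291  0.0652]
up t56.3 w0.0618 gf45.0 F [-0.2  0.2 -1.7] g [ 0.4573 -0.0289  0.2985]
j [ 0.36  0.21  1.57 -0.    1.36  0.31]
contact 0.004 5.722799412725141
down t60.2 w0.0616 gf45.0 F [-2.  -1.   5.9] g [0.4695 0.2515 0.0824]
released t61.9 w0.0780 gf0.0 F [-1.6 -0.8  0.2] g [0.4691 0.2512 0.2989]
stack {'c': array([0.4697, 0.2515]), 'yaw': np.float64(0.0504), 'top': np.float64(0.0831), 'L': np.float64(0.0611), 'n': 2902, 'rms': 0.86} dx 0.0002 dy 0.0001 dz 0.0002 dyaw 0.0026
{'c': array([ 0.4476, -0.2628]), 'yaw': np.float64(1.2801), 'top': np.float64(0.0401), 'L': np.float64(0
[... 189 characters left out ...]
-0.    0.97  1.2 ]
at t67.9 w0.0852 gf0.0 F [-0.  -0.  -0.4] g [ 0.4475 -0.2628  0.0349]
grip t68.4 w0.0613 gf45.0 F [0.1 0.7 0.5] g [ 0.4477 -0.2629  0.0353]
lift t68.9 w0.0616 gf45.0 F [-0.1  0.2 -1.8] g [ 0.4476 -0.2629  0.0653]
up t70.0 w0.0618 gf45.0 F [ 0.3 -0.7 -2.4] g [ 0.4471 -0.2625  0.2984]
j [ 0.36  0.21  1.57 -0.    1.36  0.31]
contact 0.004 6.037628438984173
down t74.6 w0.0616 gf45.0 F [-1.5 -1.   5.5] g [0.4695 0.2515 0.0937]
released t76.2 w0.0782 gf0.0 F [-0.7  0.4 -0.4] g [0.4691 0.2512 0.2988]
stack {'c': array([0.4696, 0.2515]), 'yaw': np.float64(0.0477), 'top': np.float64(0.0944), 'L': np.float64(0.0613), 'n': 3105, 'rms': 0.86} dx 0.0001 dy 0.0001 dz 0.0002 dyaw -0.0001
```

All four are nested within 0.3 mm. Now the bail goes up.

Run:
```python
from h import *
q0=1.02; b=barpt(q0)
p,o,j=pose(up(b,.13),CY+np.pi/2)
arm.gripper_to(.045,10); arm.move_ptp(p,o); arm.move_l(tcp(b),max_speed=.1); arm.gripper_to(0,10); st("grip")
assert .008<arm.observe()["gripper_width"]<.016
for q in np.linspace(q0,.02,9)[1:]:
    arm.move_l(tcp(barpt(q)),max_speed=.12)
st("upright"); arm.gripper_to(.04); arm.move_l(up(tcp(barpt(.02)),.15),max_speed=.15); st("free")
c,W=look((.47,.12,.29)); print(bar(W)); cv2.imwrite("pics/end.png",c["color"])
```

```text
grip t80.7 w0.0118 gf10.0 F [-2.2  5.   2. ] g [0.4651 0.3441 0.0749]
upright t82.8 w0.0116 gf10.0 F [1.  0.4 2.4] g [0.4696 0.2533 0.1259]
free t84.5 w0.0399 gf0.0 F [-0.5  0.2 -0.6] g [0.469  0.2534 0.2751]
(np.int64(1084), array([-0.0055, -0.0007,  0.0054]), array([0.1262, 0.1299, 0.1318]))
```

View pics/end.png

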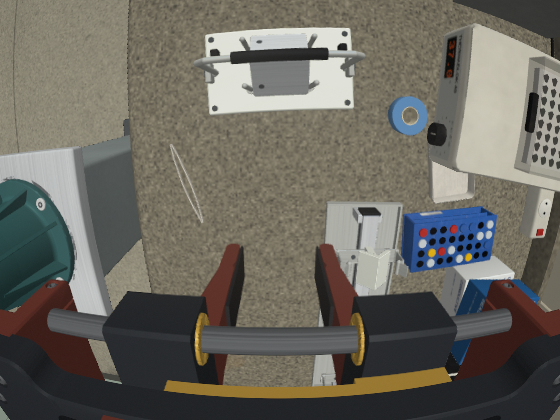

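The bail stands upright over the stack (sleeve at (280,55), q≈0), with the coupons between the pins at (280,75) and the bench otherwise undisturbed.

Run:
```python
from h import *
print(fit_tent(arm and wcloud(arm.camera("wrist")),C,CY,.0942)); print(arm.sign_off())
```

```text
{'c': array([0.4698, 0.2515]), 'yaw': np.float64(0.0482), 'top': np.float64(0.0945), 'L': np.float64(0.0615), 'n': 2320, 'rms': 0.93}
the job is handed in; nothing more can be done
None
```

All four coupons present are nested on the carrier within about 0.3 mm, the bail is up at its stop, the other things on the bench were not disturbed, and the job is handed in (no verdict was returned).

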